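# Fit tapered valve inserts in a boiler valve block

### The job

Unlock both grey bayonet covers on the valve block, each with a quarter turn anticlockwise, lift them off and set them side by side in the black returns tray, right way up. Stand a big tapered insert in each of the two big seats that the covers hid, and every small tapered insert on the bench in a small seat of its own, all upright and fully home in their tapers. Leave the tools and other fittings on the bench where they are.

Things in the scene. Friction and masses are not known exactly. Their poses are not given: they have to be found in the camera images.
- block: fixed aluminium valve block, base plate 104 (x) x 430 (y) x 12 mm, with five upright brass seats in a row along its y: three small at y = 75, 0, -75 mm, a big one near each end at y = 165 and -165 mm. Origin: centre of its underside on the bench, z up; x points away from the robot, give or take 10 degrees
- big_seat0 (a point): centre of the mouth (top rim, 70 mm above the bench) of a big tapered seat: brass boss 50 mm across, tapered bore 32 mm wide at the mouth, matching the big inserts, hidden under a bayonet cover at the start. Two lugs on the boss, at +x and -x of the block, hold the cover's claws
- big_seat1 (a point): centre of the mouth (top rim, 70 mm above the bench) of a big tapered seat: brass boss 50 mm across, tapered bore 32 mm wide at the mouth, matching the big inserts, hidden under a bayonet cover at the start. Two lugs on the boss, at +x and -x of the block, hold the cover's claws
- cover0: grey plastic bayonet cover, 92 mm across, 120 g. Bar grip 60 (x) x 14 (y) mm, z 33 to 57; claws at +x, -x under the lugs. Origin: on axis, underside of claws, 45 mm above bench when on the seat; z up. Locked: x along block x (6 deg). A quarter turn anticlockwise from above, to stops just past 90 deg, frees it; turns under 0.5 N m. Spigot 8 mm in bore, claws below lugs: lift 40 mm straight up first
- cover1: grey plastic bayonet cover, 92 mm across, 120 g. Bar grip 60 (x) x 14 (y) mm, z 33 to 57; claws at +x, -x under the lugs. Origin: on axis, underside of claws, 45 mm above bench when on the seat; z up. Locked: x along block x (6 deg). A quarter turn anticlockwise from above, to stops just past 90 deg, frees it; turns under 0.5 N m. Spigot 8 mm in bore, claws below lugs: lift 40 mm straight up first
- tray: fixed black returns tray, open on top, 240 (x) x 140 (y) mm outside, 35 mm tall, walls and floor 5 mm. Origin at the centre of its underside, z up. Both covers stand in it on their claws, side by side along its x
- big0: big brass valve insert, 87 mm long, 300 g; square head 38 x 38 x 40 mm, then round taper 47 mm long, diameter 34 to 14 mm. Starts lying on a head flat, axis level, 19 mm up. Origin: centre of narrow end; z runs to the head (head centre at z 67); x, y square to head faces. Fully home upright: origin 43 mm below a big seat's mouth, 4 mm gap under head; self-centring
- big1: big brass valve insert, 87 mm long, 300 g; square head 38 x 38 x 40 mm, then round taper 47 mm long, diameter 34 to 14 mm. Starts lying on a head flat, axis level, 19 mm up. Origin: centre of narrow end; z runs to the head (head centre at z 67); x, y square to head faces. Fully home upright: origin 43 mm below a big seat's mouth, 4 mm gap under head; self-centring
- small0: small brass valve insert, 74 mm long, 160 g; square head 28 x 28 x 36 mm, then round taper 38 mm long, diameter 26 to 10 mm. 2 or 3 are present. Starts lying on a head flat, axis level, 14 mm up. Origin: centre of narrow end; z runs to the head (head centre at z 56); x, y square to head faces. Fully home upright: origin 34 mm below a small seat's mouth, 4 mm gap under head; self-centring
- small1: small brass valve insert, 74 mm long, 160 g; square head 28 x 28 x 36 mm, then round taper 38 mm long, diameter 26 to 10 mm. 2 or 3 are present. Starts lying on a head flat, axis level, 14 mm up. Origin: centre of narrow end; z runs to the head (head centre at z 56); x, y square to head faces. Fully home upright: origin 34 mm below a small seat's mouth, 4 mm gap under head; self-centring
- small2: small brass valve insert, 74 mm long, 160 g; square head 28 x 28 x 36 mm, then round taper 38 mm long, diameter 26 to 10 mm. 2 or 3 are present. Starts lying on a head flat, axis level, 14 mm up. Origin: centre of narrow end; z runs to the head (head centre at z 56); x, y square to head faces. Fully home upright: origin 34 mm below a small seat's mouth, 4 mm gap under head; self-centring
- seat0 (a point): centre of the mouth (top rim, 58 mm above the bench) of a small tapered seat in the block: a brass boss 40 mm across with a tapered bore 24 mm wide at the mouth, matching the small inserts, open to the top. z up
- seat1 (a point): centre of the mouth (top rim, 58 mm above the bench) of a small tapered seat in the block: a brass boss 40 mm across with a tapered bore 24 mm wide at the mouth, matching the small inserts, open to the top. z up
- seat2 (a point): centre of the mouth (top rim, 58 mm above the bench) of a small tapered seat in the block: a brass boss 40 mm across with a tapered bore 24 mm wide at the mouth, matching the small inserts, open to the top. z up
- screwdriver: bystander, loose, to be left alone: screwdriver lying behind the block, about 200 mm long. Origin at the centre of its underside
- wrench: bystander, loose, to be left alone: steel wrench lying behind the block, about 180 mm long. Origin at the centre of its underside
- jar: bystander, loose, to be left alone: clear jar, 70 mm across, 90 mm tall. Origin at the centre of its underside
- elbow: bystander, loose, to be left alone: brass pipe elbow, 26 mm bore body, 60 mm long, standing 50 mm high. Origin at the centre of its underside
- tape: bystander, loose, to be left alone: roll of brown tape lying flat, 96 mm across, 25 mm tall. Origin at the centre of its underside
- union: bystander, loose, to be left alone: round steel union nut, 40 mm across, 35 mm tall. Origin at the centre of its underside
- can: bystander, loose, to be left alone: blue can, 60 mm across, 150 mm tall. Origin at the centre of its underside

How it is judged (in metres and radians):
On the way, in this order (a step that is already met when the one before it is completed fails the run):
1. a cover is turned a quarter turn to its unlocked position while still on its seat (((angle between the x axis of cover0 and the x axis of block, either way round above 0.95 rad and horizontal distance between cover0 and big_seat0 below 0.008 m and height (world z) of cover0 below 0.055 m) or (angle between the x axis of cover1 and the x axis of block, either way round above 0.95 rad and horizontal distance between cover1 and big_seat1 below 0.008 m and height (world z) of cover1 below 0.055 m))), for 0.1 s.
2. a cover is lifted clear of its seat (height (world z) of any of cover0, cover1 above 0.08 m), for 0.1 s.
3. both covers are in the returns tray (x of cover0 in the frame of tray between -0.075 and 0.075 m and y of cover0 in the frame of tray between -0.03 and 0.03 m and height (world z) of each of cover0, cover1 below 0.03 m and linear speed of each of cover0, cover1 below 0.02 m/s and x of cover1 in the frame of tray between -0.075 and 0.075 m and y of cover1 in the frame of tray between -0.03 and 0.03 m), for 0.2 s.
At the end, for the whole second after the job is handed in: Covers at rest on the tray's floor, upright within 0.2 rad, 75 mm (x), 30 mm (y) of its centre. Each big insert in a big seat, each small one present in a small seat: within 4 mm of the axis, tilt under 0.08 rad, at most 4 mm above or 5 mm below fully home, at rest (all of step 3 and angle between each of cover0, cover1's own z axis and vertical below 0.2 rad and (horizontal distance between big0 and big_seat0 below 0.004 m or horizontal distance between big0 and big_seat1 below 0.004 m) and height (world z) of big0 between 0.0222 and 0.0312 m and angle between each of big0, big1, small0, small1, small2's own z axis and vertical below 0.08 rad and linear speed of each of big0, big1, small0, small1, small2 below 0.02 m/s and (horizontal distance between big1 and big_seat0 below 0.004 m or horizontal distance between big1 and big_seat1 below 0.004 m) and height (world z) of big1 between 0.0222 and 0.0312 m and (horizontal distance between small0 and seat0 below 0.004 m or horizontal distance between small0 and seat1 below 0.004 m or horizontal distance between small0 and seat2 below 0.004 m) and height (world z) of small0 between 0.019 and 0.028 m and (horizontal distance between small1 and seat0 below 0.004 m or horizontal distance between small1 and seat1 below 0.004 m or horizontal distance between small1 and seat2 below 0.004 m) and height (world z) of small1 between 0.019 and 0.028 m and (horizontal distance between small2 and seat0 below 0.004 m or horizontal distance between small2 and seat1 below 0.004 m or horizontal distance between small2 and seat2 below 0.004 m) and height (world z) of small2 between 0.019 and 0.028 m); the robot touches nothing.
It fails at once if a bystander (tool, jar, can, tape or fitting) is moved more than 40 mm (distance of any of screwdriver, wrench, jar, elbow, tape, union, can from where it was at the start of the episode above 0.04 m).
Of small0, small1, small2 only 2 to 3 are there at a start; the rules pass over those that are not, and their reading is None.
At some moment in a run one of big0, big1, small0, small1, small2 may be knocked a few centimetres aside while the robot is not near it.
It also fails if it takes over 210 s, if anything falls off the work surface, if the arm or the gripper's body presses on something with over 40 N, if the wrist force passes 120 N, or if a joint passes its speed limit or range.

### The arm

A 6-joint arm with a two-finger parallel gripper is mounted at the origin on the work surface. World frame = base frame: x ahead of the robot, y to its left, z up, the work surface at z = 0. Lengths are in mm, angles in degrees, forces in N, time in s.
With the tool pointing down it reaches from about 325 to 925 mm from the base axis. Payload 3.1 kg.
Tool frame: the origin (TCP) lies at the very end of the fingers, on their centre line; the grasp point (between the pads) lies 19 mm behind it; z points along the fingers, y is the line along which they close (so a half turn about z gives the same grasp; the last joint's range is limited). The gripper opens to 85 mm and grips with 20 to 120 N. Pads are 22 mm wide; open, the fingers measure 114 mm over their backs; the gripper's body (76 mm by 85 mm) begins 54 mm behind the grasp point. The pads swing forward as they close: fully open they stand 13 mm farther back than shut.
Start: joints at [-6.429, 12.427, 92.441, -0, 75.132, -6.429], TCP at [625.011, 0.021, 231.3] pointing down, gripper open.
Joint ranges: [-157.48, 157.48], [-44.54, 120.13], [17.64, 146.25], [-64.5, 244.5], [7.68, 150.69], [-147.95, 147.95]. Speed limits (degrees/s): [159.86, 159.86, 180, 180, 180, 180].

### API

Orientations are given as [roll, pitch, yaw] about the fixed x, y, z axes, in that order (R = Rz(yaw) Ry(pitch) Rx(roll)).
In Python, from station import ctrl, jaws, get_image, get_calibration, get_obs gives the robot as it stands (ctrl), with the cameras as plain functions, the gripper (jaws) and the readings as plain functions. Calls block until the motion is done:
- ctrl.goto(position, orientation): joint-space move of the TCP to a pose.
- ctrl.move_l(position, attitude=None, speed=150): straight line of the TCP; attitude=None keeps the orientation; speed is the mean speed in mm/s.
- ctrl.move_j(angles): joint-space move.
- jaws.grip(opening, squeeze=None): finger opening in mm; squeeze is the grip in N (None keeps the last); returns when the fingers have stopped.
- ctrl.wait(seconds).
- ctrl.solve_ik(position, orientation): joint angles nearest the present ones, or None.
- get_obs(): the state.
- get_image(name): name is "scene" or "side" or "wrist"; returns the picture (384x512x3 uint8, red, green, blue); there is no depth.
- get_calibration(name): a dict with "fx", "fy", "cx", "cy" (pixels), "R" (3x3) and "t" (3): a world point X has camera coordinates R X + t; the wrist camera has in their place "mount" (4x4, takes a point from camera to tool coordinates, whose origin is the TCP and whose axes are the flange's). Camera axes: x right, y down, z forward; pixel columns grow to the right and rows downward; lengths in mm; the calibration is good to about 2 mm. A picture is of the moment at which its call begins: read the wrist's pose just before it. get_calibration takes no time and is no camera call.
A pose or a line that the arm cannot do raises ctrl.Unreachable and nothing moves.
- ctrl.sign_off(): hands the job in; it is judged then, once.
The state is a dict: "t": time; "joint_pos": joint angles; "qvel": joint speeds; "effort": joint torques, N m; "tcp_pos": TCP position; "ee_rot": TCP orientation; "wrist_force": force on the tool from outside, world axes, zero at the start; "moment": the same for the moment, N m; "grip_width": finger opening in mm; "grip_force": force on a finger pad.
Only numpy, scipy, OpenCV 4.12 (cv2) and the standard library are available. Lean on these libraries where they do the work, as an engineer would, in place of code of your own. Each camera call takes 0.05 s, during which the arm holds its last target. There are 200 camera calls.

## Working session

There is one attempt and no reset: what is moved stays moved. The work goes in short steps, each a Python script; the robot and the scene stay as the last script left them, time stands still between calls to the robot, and variables do not carry over. Pictures are saved under pics/ and viewed, at most 14 in all, crops included, and the job is handed in when it is done.

```bash
ls; mkdir -p pics; python3 - <<'E'
from station import ctrl, jaws, get_image, get_calibration, get_obs
import cv2,numpy as np
for n in ("scene","side","wrist"):
    im=get_image(n); cv2.imwrite(f"pics/{n}0.png",cv2.resize(im[:,:,::-1],(800,600),interpolation=cv2.INTER_CUBIC))
    np.save(f"pics/{n}0.npy",im)
    c=get_calibration(n); print(n,{k:np.round(v,3).tolist() for k,v in c.items()})
print(get_obs())
E
```

```text
pics
station.py
scene {'fx': 499.163, 'fy': 499.163, 'cx': 244.607, 'cy': 190.621, 'R': [[0.096, 0.995, -0.005], [0.737, -0.075, -0.671], [-0.669, 0.061, -0.741]], 't': [-172.491, -328.074, 1750.3]}
side {'fx': 428.605, 'fy': 428.605, 'cx': 250.52, 'cy': 191.822, 'R': [[-0.809, -0.587, -0.024], [-0.277, 0.418, -0.865], [0.518, -0.694, -0.501]], 't': [521.288, 180.433, 1065.082]}
wrist {'fx': 295.278, 'fy': 295.278, 'cx': 250.424, 'cy': 195.275, 'mount': [[0.0, -0.963, -0.271, 69.507], [1.0, 0.0, 0.001, -0.898], [-0.001, -0.271, 0.963, -141.77], [0.0, 0.0, 0.0, 1.0]]}
{'t': 0.15, 'joint_pos': array([-6.42862125e+00,  1.24693913e+01,  9.25086750e+01, -1.08194624e-03,
        7.51330326e+01, -6.43041554e+00]), 'qvel': array([ 0.06846363, -0.11713803, -0.3663453 ,  0.03113561, -0.06428314,
       -0.07851447]), 'effort': array([-7.99202871e-05, -3.97448480e+01, -3.04417098e+01, -1.00294717e-04,
        5.82056644e-03,  2.66571755e-05]), 'tcp_pos': array([6.24363344e+02, 8.79412835e-02, 2.30228523e+02]), 'ee_rot': array([-1.79889483e+02, -1.14040545e-02,  9.00020619e+01]), 'wrist_force': array([0.50847909, 0.13161364, 0.72365407]), 'moment': array([ 0.02104373,  0.01439087, -0.02598914]), 'grip_force': 0.0, 'grip_width': 85.33427810865815}
```

View pics/scene0.png

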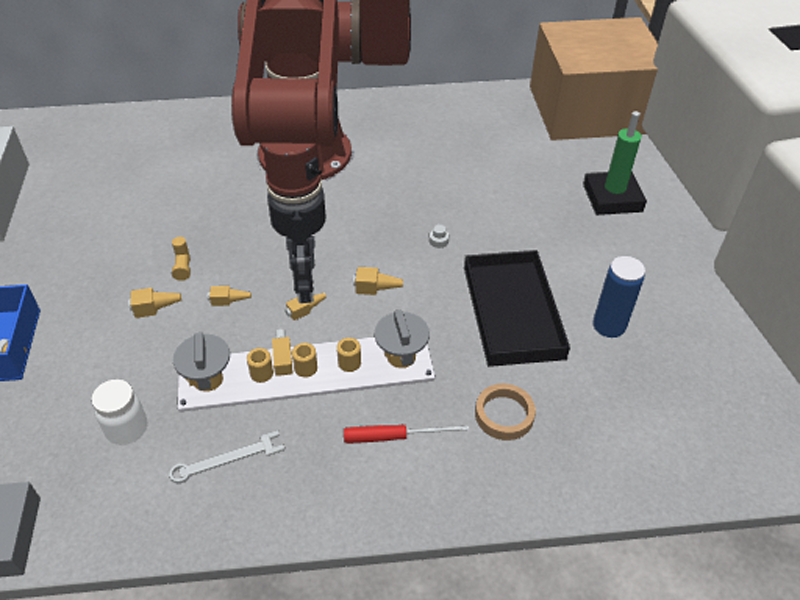

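View pics/side0.png

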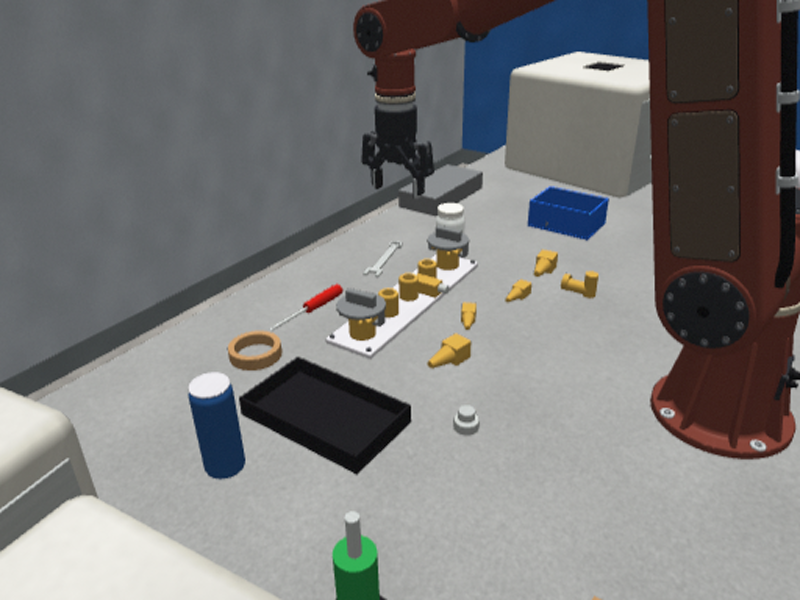

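The scene view shows the covers at (202,355) and (402,333), small seats at (260,362), (304,358) and (348,352), and a side fitting at (283,350). The inserts are at (155,300) big, (228,295) small, (305,303) small and (378,281) big; the tray spans (465..568, 252..362).

```bash
cat > h.py <<'E'
from station import ctrl, jaws, get_image, get_calibration, get_obs
import numpy as np, cv2
from scipy.spatial.transform import Rotation as Ro
def cam(name,obs=None):
    c=get_calibration(name); K=np.array([[c["fx"],0,c["cx"]],[0,c["fy"],c["cy"]],[0,0,1]])
    if name!="wrist": return K,np.array(c["R"]),np.array(c["t"])
    T=np.eye(4); T[:3,:3]=Ro.from_euler("xyz",obs["ee_rot"],degrees=True).as_matrix(); T[:3,3]=obs["tcp_pos"]
    M=np.linalg.inv(T@np.array(c["mount"])); return K,M[:3,:3],M[:3,3]
def unproj(C,uv,z):
    K,R,t=C; d=R.T@np.linalg.inv(K)@np.array([uv[0],uv[1],1.]); o=-R.T@t
    return o+d*(z-o[2])/d[2]
def proj(C,X):
    K,R,t=C; p=K@(R@np.asarray(X,float)+t); return p[:2]/p[2]
def shot(name,tag):
    o=get_obs(); im=get_image(name); C=cam(name,o)
    np.savez(f"pics/{tag}.npz",K=C[0],R=C[1],t=C[2]); cv2.imwrite(f"pics/{tag}_raw.png",im[:,:,::-1])
    cv2.imwrite(f"pics/{tag}.png",cv2.resize(im[:,:,::-1],(800,600),interpolation=cv2.INTER_CUBIC)); return im,C
def load(tag): d=np.load(f"pics/{tag}.npz"); return d["K"],d["R"],d["t"]
S=0.64
E
python3 - <<'E'
from h import *
C=cam("scene")
def p(n,u,v,z): print(n,np.round(unproj(C,(u*S,v*S),z)))
p("cov A",202,357,70);p("cov B",402,333,70)
for u,v in((260,353),(304,350),(348,343)):p("seat",u,v,58)
for u,v,z in((145,300,19),(180,298,19),(218,295,14),(250,295,14),(295,308,14),(325,296,14),(366,280,19),(403,284,19)):p("ins",u,v,z)
for u,v in((467,256),(536,252),(567,348),(489,353)):p("tray top",u,v,35)
p("fit",283,345,40); p("can",613,330,0); p("elbow",181,275,0); p("union",440,242,0);p("tape",505,412,0);p("jar",125,440,0)
E
```

```text
cov A [ 621. -182.   70.]
cov B [603. 148.  70.]
seat [613. -89.  58.]
seat [614. -16.  58.]
seat [606.  57.  58.]
ins [ 437. -305.   19.]
ins [ 438. -241.   19.]
ins [ 433. -173.   14.]
ins [ 439. -114.   14.]
ins [479. -32.  14.]
ins [455.  23.  14.]
ins [427. 102.  19.]
ins [444. 169.  19.]
tray top [399. 296.  35.]
tray top [402. 428.  35.]
tray top [636. 427.  35.]
tray top [633. 294.  35.]
fit [585. -53.  40.]
can [577. 533.   0.]
elbow [ 360. -249.    0.]
union [320. 258.   0.]
tape [730. 305.   0.]
jar [ 722. -310.    0.]
```

```bash
python3 - <<'E'
from h import *
for tag,p in (("w1",[520,-70,240]),("w2",[640,-10,240])):
    ctrl.goto(p,[180,0,0]); ctrl.wait(.2); shot("wrist",tag); print(get_obs()["joint_pos"].round(),get_obs()["t"])
E
```

```text
[-15.  -0. 105.   0.  75.  75.] 1.675
[-7. 14. 90. -0. 76. 83.] 2.525
```

View pics/w1.png

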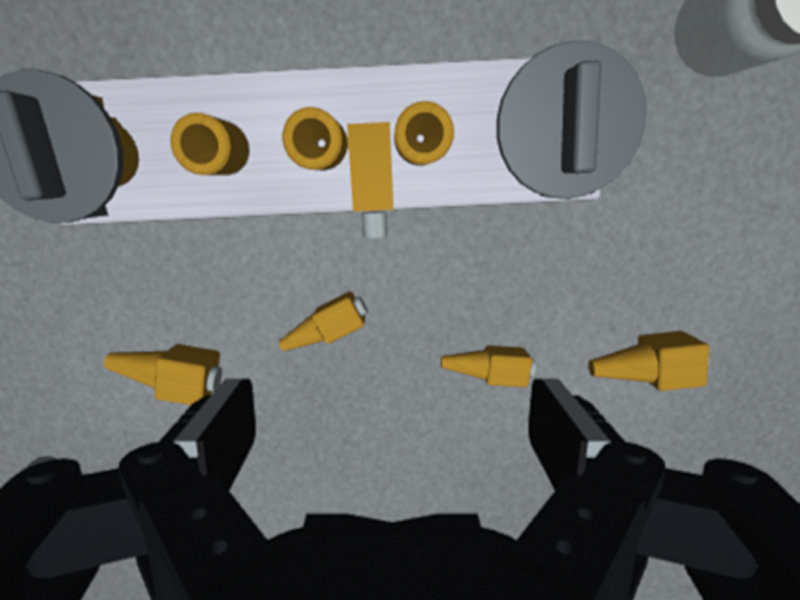

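View pics/w2.png

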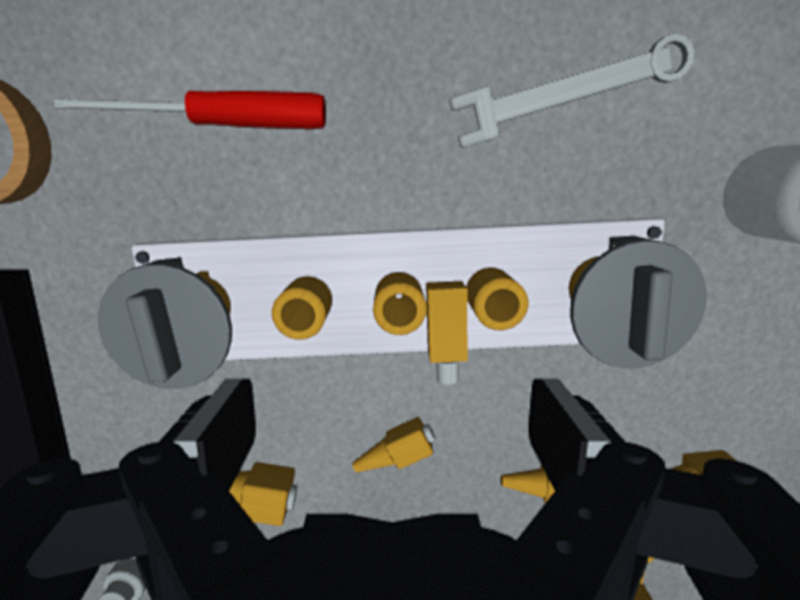

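w1 shows the covers at (52,145) and (572,120), seat mouths at (201,144), (312,138) and (424,131), and a fixed side fitting at (370,165). There are 2 big inserts (heads at (190,373) and (683,362)) and 2 small ones (heads at (340,317) and (510,367)); all the heads point to -y. w2 agrees with this. Next I enlarge the covers and inserts.

```bash
python3 - <<'E'
import cv2,numpy as np
w1=cv2.imread("pics/w1_raw.png");w2=cv2.imread("pics/w2_raw.png")
f=lambda im,x,y,w,h,k:cv2.resize(im[y:y+h,x:x+w],(w*k,h*k),interpolation=cv2.INTER_CUBIC)
out=np.zeros((600,800,3),np.uint8)
out[:400,:400]=f(w2,58,158,100,100,4); out[:400,400:]=f(w2,362,142,100,100,4)
out[400:]=f(w1,60,175,400,100,2)
cv2.imwrite("pics/c1.png",out)
E
```

```text
(no output)
```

View pics/c1.png

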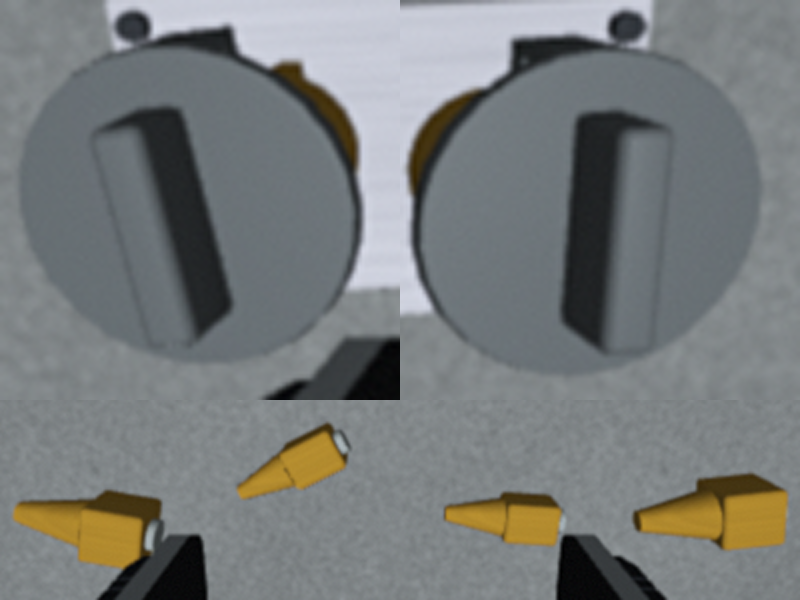

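Crop c1 shows bar-top centres near (145,236) left and (638,240) right, discs centred at (189,204) and (588,211), and four undamaged inserts. I compute cover and block poses and cross-check them.

```bash
python3 - <<'E'
from h import *
w1,w2=load("w1"),load("w2")
r=lambda u,v,x0,y0:(x0+(u+.5)/4-.5,y0+(v+.5)/4-.5)
for n,C,ps in(("w1",w1,[(201,144),(314,138),(424,131)]),("w2",w2,[(299,313),(398,308),(501,301)])):
    P=np.array([unproj(C,(u*S,v*S),58)[:2] for u,v in ps]); print(n,P.round(1),np.linalg.norm(np.diff(P,axis=0),axis=1)); 
    d=P[0]-P[-1]; print("yaw",np.degrees(np.arctan2(-d[0],d[1])),"ends",(P.mean(0)+165*d/np.linalg.norm(d)).round(1),(P.mean(0)-165*d/np.linalg.norm(d)).round(1))
for n,x0,y0,du,q in(("B",58,158,0,[(94,132),(140,122),(194,342),(150,347)]),("A",362,142,400,[(622,128),(671,130),(655,352),(605,350)])):
    Q=np.array([unproj(w2,r(u-du,v,x0,y0),102)[:2] for u,v in q]); print(n,Q.round(1).tolist(),Q.mean(0))
    a=(Q[0]+Q[1]-Q[2]-Q[3])/2; print(np.linalg.norm(a),np.degrees(np.arctan2(a[1],a[0])),np.linalg.norm(Q[0]-Q[1]))
for n,u,v,x0,y0 in(("B",189,204,58,158),("A",188,211,362,142)): print("disc",n,unproj(w2,r(u,v,x0,y0),78))
E
```

```text
w1 [[608.   57.4]
 [611.8 -17.8]
 [616.3 -90.5]] [75.25749045 72.81108341]
yaw 3.194918138464625 ends [602.8 147.8] [ 621.2 -181.7]
w2 [[610.   57.7]
 [613.7 -14.8]
 [619.  -89.7]] [72.61975079 75.09260399]
yaw 3.4991286371284596 ends [604.2 149.1] [ 624.3 -180.3]
B [[633.1, 156.1], [635.7, 144.4], [577.1, 139.0], [575.7, 150.5]] [605.41206401 147.50254289]
58.22243099135149 5.400968322203745 11.905430406336762
A [[649.9, -170.7], [649.4, -182.6], [591.9, -188.0], [592.4, -175.1]] [ 620.88602533 -179.11661563]
57.71253023786472 4.841564842524809 11.913295072447559
disc B [606.64269587 147.71109722  78.        ]
disc A [ 622.44314348 -178.87643827   78.        ]
```

```bash
cat > cov.py <<'E'
from h import *
def F(s): o=get_obs(); print(s,o["t"].__round__(1),o["tcp_pos"].round(1),o["ee_rot"].round(1),"F",o["wrist_force"].round(1),"M",o["moment"].round(2),"g",round(o["grip_width"],1),round(o["grip_force"]))
def grab(x,y,yaw,z=84):
    jaws.grip(45)
    ctrl.goto([x,y,170],[180,0,yaw]); ctrl.move_l([x,y,z],speed=120); ctrl.wait(.2); F("down"); jaws.grip(8,60); ctrl.wait(.2); F("grip")
E
python3 - <<'E'
from cov import *
grab(605,147.8,5.4)
E
```

```text
down 4.8 [606.  148.   85.3] [-1.8e+02 -1.0e-01  5.4e+00] F [ 0.5 -0.1  0.4] M [-0.03  0.05 -0.06] g 44.7 0
grip 5.4 [605.4 147.9  84.6] [-1.8e+02 -1.0e-01  5.4e+00] F [0.4 0.3 3.7] M [ 0.01  0.03 -0.05] g 12.6 61
```

```bash
python3 - <<'E'
from cov import *
for yaw in (35,65,85,94.5):
    ctrl.move_l([605,147.8,84],[180,0,yaw],speed=60) if 0 else ctrl.goto([605,147.8,84],[180,0,yaw]); ctrl.wait(.15); F(yaw)
E
```

```text
35 6.1 [605.6 147.8  84.6] [ 1.80e+02 -1.00e-01  3.49e+01] F [ 0.8 -0.4  5. ] M [-0.03  0.05  0.03] g 12.4 61
65 6.8 [605.6 147.9  84.6] [179.9  -0.   64.9] F [-0.4  0.3  4.4] M [0.02 0.06 0.07] g 12.2 61
85 7.4 [605.6 147.9  84.6] [179.9  -0.   84.9] F [-0.4  0.1  5.8] M [0.02 0.04 0.1 ] g 12.6 61
94.5 7.8 [605.6 148.   84.6] [179.9  -0.   94.4] F [0.6 0.7 5.9] M [0.04 0.04 0.11] g 12.6 61
```

```bash
cat >> cov.py <<'E'
def lift_place(x,y,px,py,yaw,z=84):
    for zz in (z+8,z+20,z+45): ctrl.move_l([x,y,zz],speed=60); F("lift")
    ctrl.move_l([x,y,z+90]); ctrl.goto([px,py,z+90],[180,0,yaw])
    ctrl.move_l([px,py,z-30],speed=150)
    for zz in (z-36,z-38,z-40,z-41):
        ctrl.move_l([px,py,zz],speed=30); F("low")
        if get_obs()["wrist_force"][2]>12: break
    jaws.grip(40); ctrl.move_l([px,py,z+60])
E
python3 - <<'E'
from cov import *
lift_place(605,147.8,574,361,94.5)
F("end")
E
```

```text
lift 8.1 [604.4 147.7  91.5] [-179.9    0.    94.5] F [ 1.1  0.3 -2. ] M [ 0.04 -0.02 -0.  ] g 12.3 60
lift 8.4 [605.7 147.9 104.9] [179.9  -0.   94.5] F [-0.2  0.3 -1.6] M [ 0.04  0.01 -0.03] g 12.6 60
lift 9.0 [605.3 147.8 129.6] [179.9  -0.   94.5] F [-0.1  0.4 -1.8] M [-0.03  0.01 -0.02] g 12.9 60
low 11.6 [573.9 361.   48.1] [-180.    -0.    94.5] F [-0.6 -0.3 -0.7] M [-0.01  0.06 -0.02] g 12.8 60
low 11.9 [573.8 361.   45.8] [-180.     0.    94.5] F [-0.5 -0.4  0.1] M [-0.01  0.03  0.06] g 12.6 60
low 12.1 [574.6 361.3  44.6] [179.9  -0.   94.5] F [0.8 0.1 1.2] M [ 0.03 -0.07 -0.  ] g 12.4 61
low 12.4 [574.7 361.3  44.6] [179.9  -0.   94.5] F [-1.7 -0.1  6.2] M [-0.11  0.22  0.  ] g 12.6 61
end 13.6 [573.2 360.6 142.9] [-179.9    0.    94.5] F [ 0.3 -0.8 -0.7] M [ 0.    0.03 -0.04] g 40.1 0
```

```bash
python3 - <<'E'
from cov import *
x,y=621.5,-179.3
grab(x,y,4.8)
for yaw in (50,85,94.5):
    ctrl.goto([x,y,84],[180,0,yaw]); ctrl.wait(.15); F(yaw)
f=get_obs()
if abs(f["wrist_force"]).max()<25: lift_place(x,y,460,361,94.5)
ctrl.goto([470,160,300],[180,0,0]); ctrl.wait(.2); shot("wrist","w3"); shot("scene","s3")
ctrl.goto([520,-70,290],[180,0,180]); ctrl.wait(.2); shot("wrist","w4"); F("end")
E
```

```text
down 16.8 [ 622.4 -179.7   85.4] [ 1.799e+02 -1.000e-01  4.800e+00] F [ 0.6  0.2 -0.1] M [0.02 0.05 0.04] g 45.2 0
grip 17.4 [ 622.  -179.6   84.7] [ 1.8e+02 -1.0e-01  4.8e+00] F [-0.7  0.3  4. ] M [-0.    0.06  0.01] g 12.5 61
50 18.4 [ 621.9 -179.1   84.7] [180.   -0.   49.9] F [ 0.5 -0.3  5.3] M [0.1  0.12 0.07] g 12.6 61
85 19.1 [ 621.9 -179.2   84.6] [180.   -0.   84.9] F [-1.6  0.5  5. ] M [0.08 0.13 0.09] g 12.7 61
94.5 19.6 [ 621.9 -179.4   84.7] [180.    0.   94.4] F [0.8 0.4 4.7] M [0.1  0.09 0.05] g 12.5 61
lift 19.9 [ 621.2 -179.2   91.6] [-180.    -0.    94.5] F [-0.8 -0.6 -1.5] M [-0.03  0.02  0.02] g 12.8 61
lift 20.2 [ 622.1 -179.6  104.9] [179.9   0.   94.5] F [-0.5 -0.  -0.9] M [-0.01 -0.03  0.  ] g 12.6 61
lift 20.8 [ 621.8 -179.4  129.6] [179.9   0.   94.5] F [-0.   1.3 -1.6] M [-0.    0.04  0.05] g 12.5 61
low 24.6 [460.  361.   48.2] [180.   -0.   94.5] F [-0.7 -1.1 -1.2] M [-0.01  0.01 -0.03] g 12.5 61
low 24.8 [459.9 360.9  45.9] [-180.     0.    94.5] F [-0.1  0.9 -0.8] M [-0.    0.04  0.02] g 12.3 61
low 25.1 [460.5 361.4  44.7] [179.9  -0.   94.5] F [-1.1 -0.   2. ] M [-0.    0.08 -0.01] g 12.3 61
low 25.3 [460.6 361.4  44.6] [180.   -0.   94.5] F [-2.  -0.9  8. ] M [-0.31  0.41  0.02] g 12.6 62
end 31.2 [520.  -69.9 290. ] [-180.    0. -180.] F [0.3 0.4 1. ] M [ 0.01  0.01 -0.06] g 40.2 0
```

View pics/w4.png

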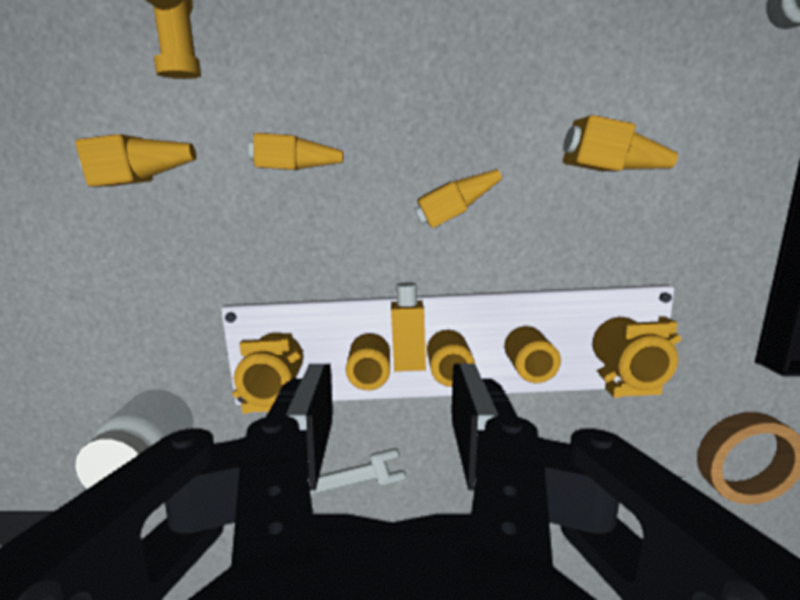

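View pics/s3.png

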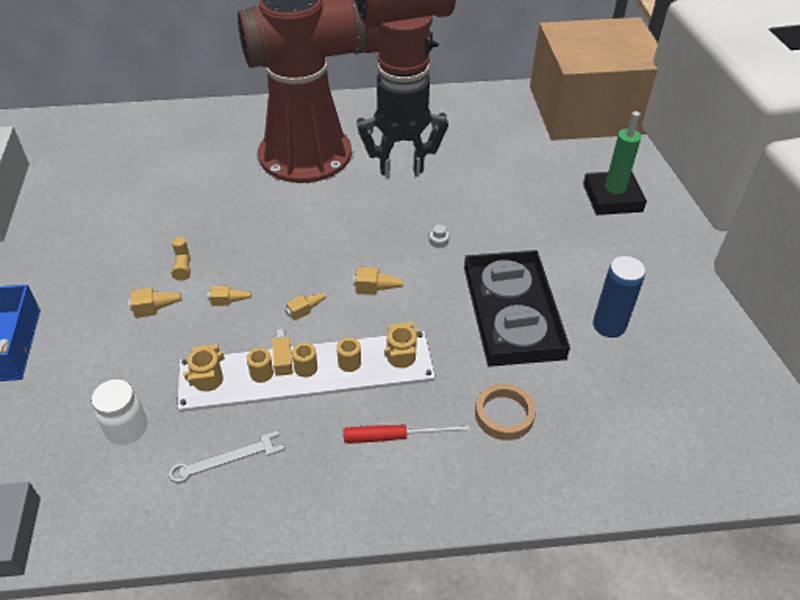

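w4 shows all seats open: big at (263,383) and (648,362), small at (367,369), (452,364) and (540,361). Insert heads are at (105,160) big, (274,151) small, (442,205) small and (605,142) big. s3 shows both covers upright in the tray at (507,279) and (521,325). Now I fit the insert poses and check IK.

```bash
cat > ins.py <<'E'
from cov import *
from scipy.optimize import minimize
DIM={"big":(38,40,47,34,14),"small":(28,36,38,26,10)}
def sil(C,kind,p,box):
    w,L,T,D,d=DIM[kind]; x,y,a=p; e=np.array([np.cos(a),np.sin(a),0]); n=np.array([-e[1],e[0],0]); z=np.array([0,0,1.]); c=np.array([x,y,w/2])
    H=[c+i*L/2*e+j*w/2*n+k*w/2*z for i in(-1,1) for j in(-1,1) for k in(-1,1)]
    th=np.linspace(0,2*np.pi,24); Tp=[c-o*e+r/2*(np.cos(t)*n+np.sin(t)*z) for o,r in((L/2,D),(L/2+T,d)) for t in th]
    m=np.zeros((box[3]*4,box[2]*4),np.uint8)
    for P in(H,Tp):
        q=np.array([proj(C,X) for X in P]); q=(q-box[:2]+.5)*4-.5
        cv2.fillConvexPoly(m,cv2.convexHull(np.round(q*16).astype(np.int32)),255,shift=4)
    return cv2.resize(m,(box[2],box[3]),interpolation=cv2.INTER_AREA)/255.
def fit(tag,kind,g):
    im=cv2.imread(f"pics/{tag}_raw.png").astype(float); C=load(tag); u=proj(C,[g[0],g[1],15]); box=np.array([u[0]-60,u[1]-50,120,100]).astype(int)
    box[:2]=np.maximum(box[:2],0)
    cr=im[box[1]:box[1]+box[3],box[0]:box[0]+box[2]]; box[2:]=cr.shape[1],cr.shape[0]; m=((cr[:,:,2]>1.35*cr[:,:,0])&(cr[:,:,2]>35)).astype(np.uint8)
    n,lab,st,_=cv2.connectedComponentsWithStats(m); s0=sil(C,kind,g,box)>.5
    m=(lab==max(range(1,n),key=lambda i:(s0&(lab==i)).sum())).astype(float)
    f=lambda p:np.abs(sil(C,kind,(p[0],p[1],p[2]/50),box)-m).sum()
    best=min((minimize(f,[g[0],g[1],(g[2]+da)*50],method="Nelder-Mead",options=dict(initial_simplex=np.array([[g[0]-6,g[1]-6,(g[2]+da)*50-5],[g[0]+6,g[1],(g[2]+da)*50],[g[0],g[1]+6,(g[2]+da)*50],[g[0],g[1],(g[2]+da)*50+8]]))) for da in(-.3,0,.3)),key=lambda r:r.fun)
    x,y,a=best.x; return np.array([x,y,a/50]),best.fun/m.sum()
def graspR(a,ph,fl=1):
    d=np.array([np.cos(a),np.sin(a),0]); z=np.array([0,0,1.]); t=-np.cos(ph)*z-np.sin(ph)*d; x=fl*(-np.sin(ph)*z+np.cos(ph)*d); return np.stack([x,np.cross(t,x),t],1)
def placeR(b,ph,fl=1):
    h=np.array([np.cos(b),np.sin(b),0]); z=np.array([0,0,1.]); t=np.cos(ph)*h-np.sin(ph)*z; x=fl*(np.sin(ph)*h+np.cos(ph)*z); return np.stack([x,np.cross(t,x),t],1)
eul=lambda R:Ro.from_matrix(R).as_euler("xyz",degrees=True)
E
python3 - <<'E'
from ins import *
C=load("w4"); W1=load("w1")
P4=[unproj(C,(u*S,v*S),h)[:2].round(1) for u,v,h in((263,383,70),(648,362,70),(367,369,58),(540,361,58))]; print("seats",P4)
# fitting height
def ray(C,u,v):
    a=unproj(C,(u*S,v*S),0);b=unproj(C,(u*S,v*S),100);return a,(b-a)/100
for p4,p1 in(((408,303),(373,211)),((409,371),(369,123))):
    a,da=ray(C,*p4);b,db=ray(W1,*p1); s,_,_,_=np.linalg.lstsq(np.stack([da,-db],1),b-a,rcond=None); print("fit pt",(a+da*s[0]).round(),(b+db*s[1]).round())
I={}
for n,k,u in(("bigA","big",(100,160)),("smA","small",(274,151)),("smB","small",(442,205)),("bigB","big",(605,142))):
    g=unproj(C,(u[0]*S,u[1]*S),20); p,e=fit("w4",k,[g[0],g[1],-np.pi/2-(.4 if n=="smB" else 0)*-1*-1]); I[n]=(k,p); print(n,p.round(2),round(e,3))
q0=get_obs()["joint_pos"]
for ph in(20,30,40):
  for fl in(1,-1):
    r=[]
    for n,(k,p) in I.items():
        w=DIM[k][0]; R=graspR(p[2],np.radians(ph),fl)
        r.append((n,[None if (q:=ctrl.solve_ik(np.array([p[0],p[1],w/2+dz])+8*R[:,2],eul(R))) is None else q.round() if 0 else "ok" for dz in(0,80)]))
    for n,c in(("A",[622,-180,94]),("B",[604.5,148,94]),("s+",[609,57.5,80]),("s0",[613,-16,80])):
        r.append((n,[b for b in(-60,-30,0,30,60) if all(ctrl.solve_ik(np.array(c)+[0,0,dz]+8*(R:=placeR(np.radians(b),np.radians(ph),fl))[:,2],eul(R)) is not None for dz in(0,60))]))
    print(ph,fl,r)
E
```

```text
seats [array([ 621.9, -178.7]), array([602.3, 147.7]), array([614.1, -90.2]), array([606.5,  60.6])]
fit pt [562. -54.  28.] [562. -55.  28.]
fit pt [623. -53.  43.] [623. -54.  43.]
bigA [ 438.68 -303.69   -1.46] 0.072
smA [ 431.03 -166.45   -1.64] 0.056
smB [474.89 -24.71  -1.09] 0.067
bigB [425.75 105.83  -1.74] 0.151
20 1 [('bigA', ['ok', 'ok']), ('smA', ['ok', 'ok']), ('smB', ['ok', 'ok']), ('bigB', [None, None]), ('A', [-30, 0, 30, 60]), ('B', [0, 30, 60]), ('s+', [0, 30, 60]), ('s0', [-30, 0, 30, 60])]
20 -1 [('bigA', ['ok', 'ok']), ('smA', ['ok', 'ok']), ('smB', ['ok', 'ok']), ('bigB', ['ok', 'ok']), ('A', [-30, 0, 30, 60]), ('B', [0, 30, 60]), ('s+', [0, 30, 60]), ('s0', [-30, 0, 30, 60])]
30 1 [('bigA', ['ok', 'ok']), ('smA', ['ok', 'ok']), ('smB', ['ok', 'ok']), ('bigB', ['ok', None]), ('A', [-30, 0, 30, 60]), ('B', [0, 30, 60]), ('s+', [0, 30, 60]), ('s0', [0, 30, 60])]
30 -1 [('bigA', ['ok', 'ok']), ('smA', ['ok', 'ok']), ('smB', ['ok', 'ok']), ('bigB', ['ok', 'ok']), ('A', [-30, 0, 30, 60]), ('B', [0, 30, 60]), ('s+', [0, 30, 60]), ('s0', [0, 30, 60])]
40 1 [('bigA', ['ok', 'ok']), ('smA', ['ok', 'ok']), ('smB', ['ok', 'ok']), ('bigB', ['ok', 'ok']), ('A', [0, 30, 60]), ('B', [30, 60]), ('s+', [30, 60]), ('s0', [0, 30, 60])]
40 -1 [('bigA', ['ok', 'ok']), ('smA', ['ok', 'ok']), ('smB', ['ok', 'ok']), ('bigB', ['ok', 'ok']), ('A', [60]), ('B', [-60]), ('s+', [-60]), ('s0', [])]
```

```bash
cat >> ins.py <<'E'
SEAT={"A":(622.1,-180,94),"B":(604.9,148.5,94),"s+":(609.4,59.1,80),"s0":(613.5,-15.8,80)}
def look(tag,kind,g):
    ctrl.goto([g[0]+60,g[1],240],[180,0,180]); ctrl.wait(.2); shot("wrist",tag); p,e=fit(tag,kind,g); print(tag,p.round(2),round(e,3)); return p
def plan(kind,p,seat,ph,k,betas):
    w=DIM[kind][0]; q0=get_obs()["joint_pos"]; best=None
    for fl in(1,-1):
        R=graspR(p[2],np.radians(ph),fl); g=np.array([p[0],p[1],w/2])+k*R[:,2]
        up=ctrl.solve_ik(g+[0,0,150],eul(R)); a=ctrl.solve_ik(g-60*R[:,2],eul(R))
        if a is None or up is None or ctrl.solve_ik(g,eul(R)) is None: continue
        for b in betas:
            P=placeR(np.radians(b),np.radians(ph),fl); c=np.array(SEAT[seat])+k*P[:,2]
            q=ctrl.solve_ik(c+[0,0,75],eul(P))
            if q is None or ctrl.solve_ik(c,eul(P)) is None: continue
            cost=np.abs(np.array(q)-up).max()
            if best is None or cost<best[0]: best=(cost,fl,b,R,g,P,c)
    print("plan",None if best is None else best[:3]); return best
def pick(kind,B,k):
    _,fl,b,R,g,P,c=B; w=DIM[kind][0]
    jaws.grip(w+18); ctrl.goto(g-60*R[:,2],eul(R)); ctrl.move_l(g,speed=80); ctrl.wait(.2); F("at"); jaws.grip(w-6,80); ctrl.wait(.2); F("grip")
    ctrl.move_l(g+[0,0,20],speed=80); F("lift"); ctrl.move_l(g+[0,0,150])
    if get_obs()["grip_width"]<w-5: raise SystemExit("lost")
    ctrl.goto(c+[0,0,75],eul(P)); F("above")
def place(kind,B):
    _,fl,b,R,g,P,c=B; w=DIM[kind][0]; f0=get_obs()["wrist_force"]
    ctrl.move_l(c+[0,0,8],speed=100); F("near")
    for dz in(5,3,1.5,0,-1,-2,-3):
        ctrl.move_l(c+[0,0,dz],speed=20); ctrl.wait(.1); f=get_obs()["wrist_force"]-f0
        if f[2]>15: break
    F(f"home dz={dz}"); jaws.grip(w+16); ctrl.wait(.1); F("open"); ctrl.move_l(c-70*P[:,2],speed=150)
E
python3 - <<'E'
from ins import *
p=look("l_smB","small",[474.9,-24.7,-1.09])
B=plan("small",p,"s+",30,8,(-15,0,15,30,45))
pick("small",B,8); shot("side","sd1"); shot("scene","sc1")
E
```

```text
l_smB [474.6  -24.92  -1.09] 0.045
plan (np.float64(156.00319798450948), -1, 0)
at 34.0 [473.4 -21.8   7.5] [179.9 -29.9 117.5] F [-0.7 -0.2  0.9] M [-0.21 -0.15  0.04] g 45.9 0
grip 34.5 [473.5 -21.9   7.6] [179.9 -29.9 117.5] F [ 1.4 -2.4  4.4] M [-0.25 -0.01 -0.01] g 26.5 81
lift 34.9 [472.9 -21.4  27.4] [180.  -29.9 117.5] F [-0.1 -1.  -1.9] M [-0.33 -0.17 -0.02] g 26.1 80
above 38.2 [616.8  59.  151.5] [-180.    60.1 -180. ] F [-0.7 -0.4 -1.4] M [-0.02  0.69  0.02] g 26.7 80
```

```bash
python3 - <<'E'
import cv2,numpy as np
a=cv2.imread("pics/sd1_raw.png")[60:260,150:350];b=cv2.imread("pics/sc1_raw.png")[120:320,80:280]
cv2.imwrite("pics/v1.png",np.hstack([cv2.resize(i,(400,400),interpolation=cv2.INTER_CUBIC) for i in(a,b)]))
E
```

```text
(no output)
```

View pics/v1.png

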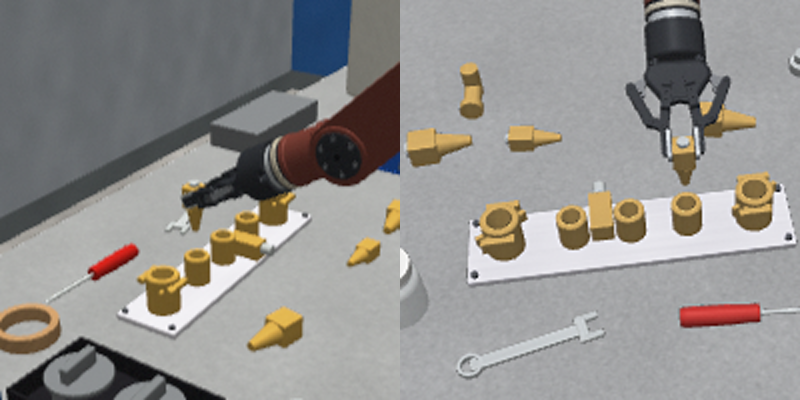

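The insert is held upright, narrow end down, above seat s+ at (686,205), in the right half. I place it.

```bash
python3 - <<'E'
from ins import *
P=placeR(0,np.radians(30),-1); c=np.array(SEAT["s+"])+8*P[:,2]
place("small",(0,-1,0,None,None,P,c)); shot("scene","sc2")
# next: bigB
p=look("l_bigB","big",[425.75,105.8,-1.78])
B=plan("big",p,"B",30,13,(-10,0,15,30,45))
print(get_obs()["t"])
E
```

```text
near 39.1 [616.9  59.1  84.6] [-180.    60.1  180. ] F [ 0.2 -0.4 -0.2] M [ 0.01  0.62 -0.04] g 26.5 80
home dz=-1 41.0 [616.6  58.9  77.9] [179.9  60.5 179.9] F [-19.2  -2.6  20.1] M [-0.39 -0.27 -0.43] g 26.5 84
open 41.4 [616.7  59.1  75. ] [-180.   60. -180.] F [ 1.  -0.3 -0.4] M [-0.05  0.45 -0.02] g 44.1 0
l_bigB [425.14 105.05  -1.76] 0.04
plan (np.float64(140.941978405187), -1, 15)
44.9083
```

```bash
python3 - <<'E'
from ins import *
B=plan("big",[425.14,105.05,-1.76],"B",30,13,(-10,0,15,30,45))
pick("big",B,13); place("big",B)
p=look("l_smA","small",[431,-166.5,-1.62]); np.save("p.npy",p)
F("end"); shot("scene","sc3")
import cv2
b=cv2.imread("pics/sc3_raw.png")[160:270,80:300]; cv2.imwrite("pics/v2.png",cv2.resize(b,(792,396),interpolation=cv2.INTER_CUBIC))
E
```

```text
plan (np.float64(140.95939840437694), -1, 15)
at 47.2 [426.9 111.1   8.2] [179.9 -30.   79.2] F [ 1.  -0.3 -0.2] M [-0.26  0.02 -0.03] g 55.8 0
grip 47.7 [427.  111.1   8.2] [179.9 -30.   79.2] F [-1.9 -3.   5.8] M [-0.22  0.24  0.1 ] g 36.9 80
lift 48.1 [426.1 111.4  27.5] [180.  -30.   79.2] F [-0.1 -0.7 -4.3] M [-0.57  0.11 -0.02] g 37.3 80
above 51.2 [615.9 151.3 162.4] [-180.   60. -165.] F [ 0.4 -0.1 -2.7] M [-0.24  0.82 -0.  ] g 37.1 80
near 52.0 [616.5 151.5  96.4] [-180.    60.1 -165. ] F [-0.2 -0.2 -3.8] M [-0.24  0.8  -0.07] g 37.1 80
home dz=-2 54.2 [616.  151.4  88.4] [ 179.9   60.4 -165.1] F [-19.3  -7.2  19.1] M [-0.22  0.17 -0.23] g 37.3 84
open 54.6 [616.4 151.5  86. ] [-180.    60.1 -165. ] F [ 0.5 -0.8  0.5] M [-0.1   0.42  0.01] g 53.9 0
l_smA [ 430.81 -167.08   -1.64] 0.046
end 58.8 [ 491.  -166.4  240. ] [ 180.   -0. -180.] F [-1.1 -0.5  0.4] M [-0.01 -0.   -0.02] g 54.2 0
```

View pics/v2.png

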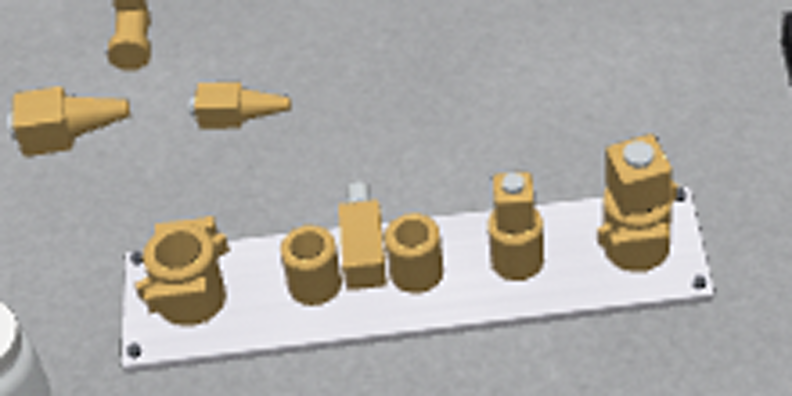

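Both inserts stand upright and low in their seats, at (513,205) and (638,180). I continue with the other two.

```bash
python3 - <<'E'
from ins import *
B=plan("small",np.load("p.npy"),"s0",30,8,(-15,-8,0))
if B is None: raise SystemExit
pick("small",B,8); place("small",B)
p=look("l_bigA","big",[438.7,-303.7,-1.5])
B=plan("big",p,"A",30,13,(-30,-15,0,15))
pick("big",B,13); place("big",B)
o=get_obs(); ctrl.move_l(o["tcp_pos"]+[0,0,120])
ctrl.goto([480,-10,300],[180,0,180]); ctrl.wait(.3); shot("wrist","w5"); shot("scene","sc5"); shot("side","sd5"); F("end")
a=cv2.imread("pics/sc5_raw.png")[160:270,80:300]; b=cv2.imread("pics/sd5_raw.png")[110:240,190:340]
v=np.zeros((600,800,3),np.uint8); v[:300,:600]=cv2.resize(a,(600,300),interpolation=cv2.INTER_CUBIC); v[300:,:346]=cv2.resize(b,(346,300),interpolation=cv2.INTER_CUBIC)
c=cv2.imread("pics/w5_raw.png"); v[300:,400:]=cv2.resize(c,(400,300),interpolation=cv2.INTER_AREA); cv2.imwrite("pics/v3.png",v)
E
```

```text
plan (np.float64(157.3292418036973), -1, -8)
at 61.2 [ 431.5 -163.8    7.5] [179.9 -30.   86.1] F [0.4 0.4 0.5] M [-0.2   0.03  0.01] g 45.8 0
grip 61.7 [ 431.6 -163.8    7.6] [179.9 -29.9  86.1] F [-1.2 -3.1  5.6] M [-0.19  0.17  0.06] g 26.7 80
lift 62.1 [ 431.2 -163.2   27.4] [179.9 -29.9  86.1] F [ 0.  -1.4 -1.6] M [-0.41  0.05  0.03] g 26.6 80
above 65.5 [620.8 -17.  151.4] [-180.   60.  172.] F [ 0.5 -0.2 -2.2] M [0.09 0.65 0.06] g 26.9 79
near 66.3 [620.9 -16.9  84.6] [-180.    60.1  172. ] F [ 0.3  0.7 -1.8] M [ 0.11  0.64 -0.02] g 26.5 79
home dz=3 67.0 [621.1 -17.   82.9] [180.   60.5 171.9] F [-17.8   0.1  18. ] M [-0.24  0.01 -0.38] g 26.6 83
open 67.5 [620.9 -16.8  79.6] [-180.    60.1  172. ] F [ 0.5 -0.2 -0.7] M [0.09 0.43 0.  ] g 43.8 0
l_bigA [ 438.59 -305.02   -1.46] 0.04
plan (np.float64(151.77720984900856), 1, 15)
at 76.4 [ 438.3 -299.3    8.3] [-179.9   29.9  -83.4] F [-0.5 -0.3 -0.6] M [-0.19 -0.02 -0.02] g 55.9 0
grip 76.9 [ 438.5 -299.4    8.3] [-179.9   29.9  -83.4] F [ 0.5 -2.5  3.1] M [-0.26 -0.09 -0.1 ] g 37.0 81
lift 77.3 [ 437.8 -298.5   27.9] [-180.    30.   -83.4] F [-0.5  0.1 -4.4] M [-0.57 -0.05  0.01] g 36.9 80
above 80.6 [ 633.  -177.2  162.4] [-180.  -60.   15.] F [-0.  -0.3 -3. ] M [-0.2   0.94 -0.01] g 37.0 80
near 81.4 [ 632.9 -177.5   95.4] [180. -60.  15.] F [-1.8 -2.1 -4.8] M [-0.35  1.25 -0.04] g 37.0 81
home dz=3 82.2 [ 633.7 -177.6   95.2] [179.8 -60.5  15.2] F [-22.5  -1.6  16. ] M [0.39 0.65 0.65] g 37.0 84
open 82.6 [ 633.7 -177.2   91.4] [179.9 -60.1  15.1] F [0.2 0.2 0.3] M [-0.12  0.38 -0.  ] g 53.8 0
end 85.8 [479.9 -10.3 299.9] [180.  -0. 180.] F [ 0.3 -0.4 -0.4] M [-0.02 -0.01 -0.01] g 53.7 0
```

View pics/v3.png

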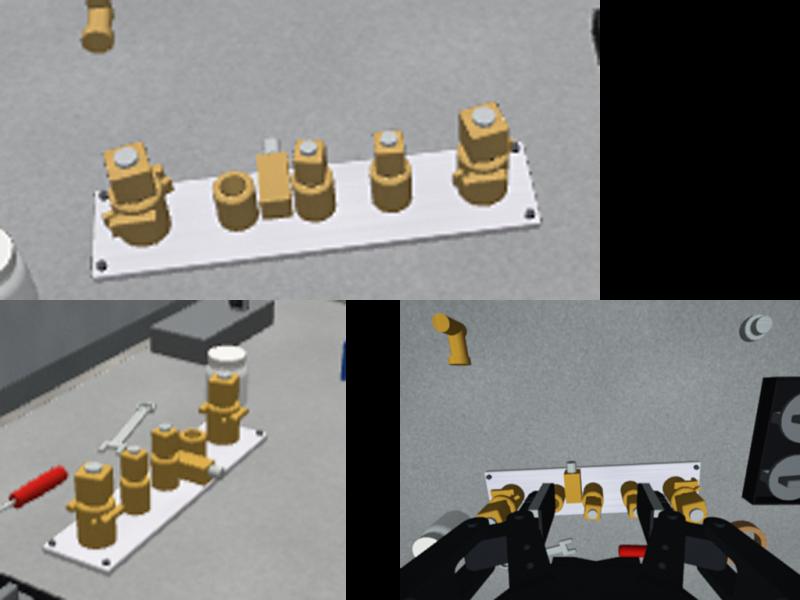

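All four look upright in their seats. I press each one lightly with closed fingers to confirm it is home and read the top heights.

```bash
python3 - <<'E'
from ins import *
jaws.grip(0,20)
for n,top in(("B",114),("s+",98),("s0",98),("A",114)):
    x,y,_=SEAT[n]; ctrl.goto([x,y,top+50],[180,0,90]); ctrl.move_l([x,y,top+14],speed=100); ctrl.wait(.15); f0=get_obs()["wrist_force"][2]
    z=top+14
    while z>top-4:
        z-=1; ctrl.move_l([x,y,z],speed=30); f=get_obs()["wrist_force"][2]-f0
        if f>25: break
    F(f"{n} cmd {z}"); ctrl.move_l([x,y,top+50])
ctrl.goto([480,-10,330],[180,0,90]); ctrl.wait(.3); shot("scene","sc6"); shot("side","sd6"); F("end")
a=cv2.imread("pics/sc6_raw.png")[160:270,80:300]; b=cv2.imread("pics/sd6_raw.png")[110:240,190:340]
v=np.zeros((600,800,3),np.uint8); v[:300,:600]=cv2.resize(a,(600,300),interpolation=cv2.INTER_CUBIC); v[300:,:346]=cv2.resize(b,(346,300),interpolation=cv2.INTER_CUBIC)
c=cv2.imread("pics/sc6_raw.png"); v[300:,400:]=cv2.resize(c,(400,300),interpolation=cv2.INTER_AREA); cv2.imwrite("pics/v4.png",v)
E
```

```text
B cmd 110 93.2 [605.5 148.6 113.5] [180.   0.  90.] F [-5.1 -0.8 14.6] M [-0.13  1.08 -0.02] g 0.3 7
s+ cmd 94 99.3 [610.3  59.1  97.6] [179.9   0.   90. ] F [-5.8  0.1 15.3] M [-0.03  1.14  0.  ] g -0.4 8
s0 cmd 94 105.3 [614.6 -15.9  97.5] [179.9   0.   90. ] F [-5.2  0.5 14.2] M [0.15 0.83 0.01] g -0.1 7
A cmd 110 111.7 [ 622.7 -180.2  113.3] [180.   0.  90.] F [-3.9  1.2 10.9] M [ 0.33  0.76 -0.03] g -0.2 6
end 113.7 [480.1 -10.3 329.5] [-180.   -0.   90.] F [ 0.4  0.8 -0.4] M [-0.01 -0.02  0.04] g -0.2 0
```

View pics/v4.png

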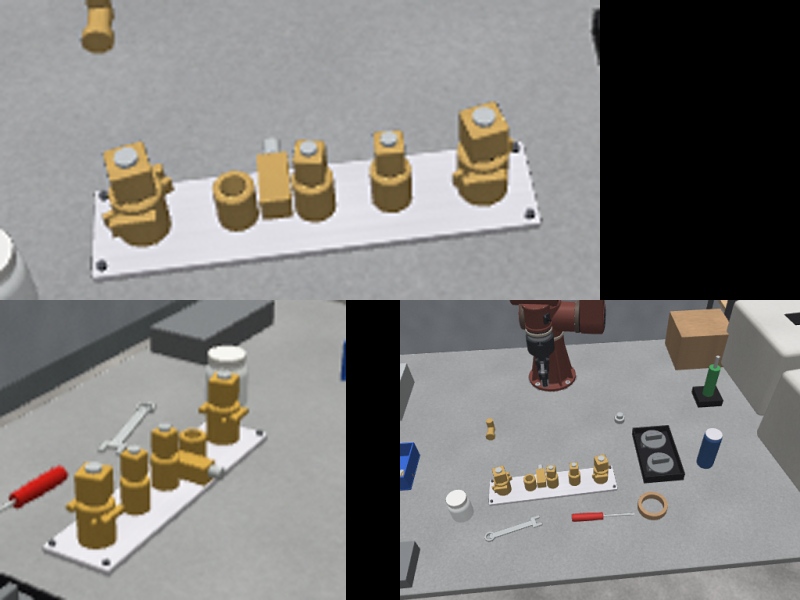

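The tops read 113.4 mm (home 114) and 97.5 mm (home 98), so all four are home. The covers are in the tray and no other insert is on the bench, so I hand in.

```bash
python3 -c "
from station import ctrl, jaws, get_image, get_calibration, get_obs
print(ctrl.sign_off())"
```

```text
the job is handed in; nothing more can be done
None
```

I handed the job in at about 114 s: both covers stand upright in the returns tray, and both big inserts and the two small ones on the bench are upright and fully home in their seats; the sign-off gave no verdict.

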